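# Lid the pot and hold the probe thermometer slantwise through its slot

## Robot

A 6-joint arm with a two-finger parallel gripper is mounted at the origin on the work surface; the furniture and walls round the work are solid. World frame = base frame: x ahead of the robot, y to its left, z up, the work surface at z = 0. Lengths are in mm, angles in rad, forces in N, time in s.
With the tool pointing down it reaches from about 275 to 750 mm from the base axis. Payload 10.2 kg.
Tool frame: the origin (TCP) lies between the finger pads; the fingertips stand 11 mm ahead of it and the grasp point (between the pads) lies 8 mm behind it; z points along the fingers, y is the line along which they close (so a half turn about z gives the same grasp; the last joint's range is limited). The gripper opens to 88 mm and grips with 3 to 60 N. Pads are 18 mm wide; open, the fingers measure 123 mm over their backs; the gripper's body (75 mm by 187 mm) begins 45 mm behind the grasp point.
Start: joints at [-0.223, 0.313, 1.498, -0, 1.331, -0.223], TCP at [525.006, -0.014, 249.72] pointing down, gripper open.
Joint ranges: [-2.94, 2.94], [-0.97, 2.17], [0.19, 2.56], [-1.23, 4.37], [0.02, 3.11], [-2.88, 2.88]. Speed limits (rad/s): [2.39, 2.39, 3.01, 3.14, 3.14, 3.14].

## Interface

Orientations are given as a unit quaternion [w, x, y, z].
In Python, from bench import manip gives the robot as it stands. The module is installed in compiled form; this text tells all that it offers.
- The arm moves only by the tool servo_tool, never from a script. Its argument "commands" is a list of rows, each a list of 3 entries, a list of its own where there are three numbers: the shift along the tool's x, y, z in mm, then the turn, a rotation vector about the tool's x, y, z in rad, then the opening, from 0 (shut) to 1 (fully open). In form: [[[x, y, z], [rx, ry, rz], jaw], ...]. A call has 1 to 10 rows; each row is the pose to reach, as a shift and turn from the pose commanded when the call began, along the tool's axes at that moment; what a row does not reach only later rows make up. A row lasts 1/8 s, in which the tool goes at most 62.5 mm and 10.7 degrees, less where a joint would pass 70% of its speed; a pose out of reach is approached as far as the arm can. A call with a gripper value outside its range is refused whole. The fingers move at their own pace and stop on an object; "force" is the grip in N (left out, the last holds). Time passes only in rows, so rows that repeat a pose let the fingers close. It gives the time, the measured TCP pose, the force, the opening and the grip force at its end, in the units of the state.
- manip.observe(): the state, without advancing time (a new reading comes with each control period).
- manip.get_image(name): name is "scene" or "side" or "wrist"; returns (picture, depth): 400x640x3 uint8, blue, green, red; 400x640 float32, mm along the optical axis (not along the pixel's ray), 0 where there is no reading.
- manip.camera_info(name): a dict with "camera_matrix" (3x3 intrinsics, pixels), "extrinsics" (4x4, takes a point from camera to world coordinates). Camera axes: x right, y down, z forward; pixel columns grow to the right and rows downward; lengths in mm; the calibration is good to about 2 mm. A picture is of the moment at which its call begins: read the wrist's pose just before it. camera_info takes no time and is no camera call; for the wrist camera it gives the pose at the moment of the call.
- manip.job_done(): hands the job in; it is judged then, once.
The state is a dict: "time": time; "joints": joint angles; "qd": joint speeds; "effort": joint torques, N m; "ee_pos": TCP position; "tool_rot": TCP orientation; "force": force on the tool from outside, world axes, zero at the start; "torque": the same for the moment, N m; "finger_gap": opening from 0.0 (shut) to 1.0 (fully open); "grip_force": force on a finger pad.
Only numpy, scipy, OpenCV 4.12 (cv2) and the standard library are available. Lean on these libraries where they do the work, as an engineer would, in place of code of your own. Each camera call takes 0.05 s, during which the arm holds its last target. There are 200 camera calls.

## Task

Put the lid on the pot so that it sits fully down and level and let go of it, then take the probe thermometer and feed its stem slantwise through the slot in the lid until the tip hangs in the middle of the pot, about half way down. Finish while still holding the thermometer there, steady, with the stem clear of the lid and the tip clear of the pot's bottom and walls. Do not tip the pot or shift it, and leave the salt shaker and the tumbler where they are.

Things in the scene. Friction and masses are not known exactly. Their poses are not given: they have to be found in the camera images.
- pot: Open, empty round steel pot, loose on the worktop (0.95 kg): 160 mm outside, 152 mm inside diameter, 95 mm high, inner floor 5 mm above its underside; two black lug handles stick out 34 mm beyond the wall along its +y and -y, 81 mm up. Origin: centre of its underside; z up. Keep the arm clear of the wall column beyond the worktop (x over 0.61, y -0.23 to -0.08).
- pot_rim (a point): Centre of the pot's mouth, on its axis, level with the rim (95 mm above the pot's underside).
- lid: Loose round steel lid, 0.25 kg (varies), 172 mm across, right way up. 4 mm plate over a locating skirt 8 mm deep, 141 mm outside, that drops into the pot's mouth with 5 mm to spare all round. One opening: a radial slot along lid +x, which starts pointing roughly away from the robot and may end up on any side. Black bar handle across the centre. Origin: centre of the skirt's lower edge; z up.
- lid_seat (a point): Centre of the underside of the lid's plate, 8 mm above the lid's origin; it meets pot_rim when the lid is seated.
- lid_slot (a point): Centre of the slot, at mid thickness of the plate: 49 mm from the lid's axis along lid +x, 10 mm above the lid's origin. The slot is 16 mm wide (y) and 30 mm long (x), from 34 to 64 mm from the lid's axis.
- lid_grip (a point): Centre of the lid's bar handle, 40 mm above the lid's origin. The bar lies along the lid's x: 56 mm long, 16 mm wide (y), 18 mm high, open below (19 mm gap down to the plate), on thin posts 20 mm either side.
- probe: Probe thermometer, 0.10 kg (varies), 215 mm long, lying on its black handle, stem level 12 mm above the worktop. Handle 95 mm long (x), 18 mm wide (y), 24 mm high (z). The 6 mm steel stem reaches 120 mm beyond the handle towards probe -x (first 8 mm a 12 mm collar); its tip starts pointing roughly at the robot. Origin: centre of the handle's underside; z out of the small grey display.
- probe_tip (a point): Point of the stem: 167.5 mm from the probe's origin along its -x, 12 mm up (on the stem's axis).
- probe_grip (a point): On the stem's axis inside the handle, 22 mm from the origin towards the tip, near the centre of mass; a good place to hold.
- salt_shaker: Bystander: glass salt shaker with metal top, 44 mm across, 90 mm high. Origin: centre of its underside.
- tumbler: Bystander: clear glass tumbler, 76 mm across, 86 mm high. Origin: centre of its underside.

How it is judged:
By the outcome, as a careful person would: the job done as asked, in the order asked, and still so for the second after the job is handed in, while the arm keeps its last pose, push and grip.
It also fails if it takes over 67 s, if anything falls off the work surface, if the arm or the gripper's body presses on something with over 40 N, if the wrist force passes 120 N, or if a joint passes its speed limit or range.

## Working session

There is one attempt and no reset: what is moved stays moved. The work goes in short steps, Python scripts to look and compute and a tool call to move; the robot and the scene stay as the last step left them, time stands still between calls to the robot, and variables do not carry over. Pictures are saved under pics/ and viewed, at most 11 in all, crops included, and the job is handed in when it is done.

Besides the shell and the picture viewer there is one more tool, called after "Request:" as name([rows], argument=value, ...), one row to a line, values as JSON. servo_tool: Moves the arm, as the interface text tells. Its arguments: {"type":"object","properties":{"commands":{"type":"array"},"force":{"type":"number"}},"required":["commands"]}

```bash
mkdir -p pics
cat > h.py <<'E'
import numpy as np, cv2
from bench import manip
from scipy.spatial.transform import Rotation as R
def grab(n):
    info=manip.camera_info(n); im,d=manip.get_image(n); return im,d,np.array(info["camera_matrix"]),np.array(info["extrinsics"])
def pts(d,K,T):
    v,u=np.indices(d.shape); P=np.stack([(u-K[0,2])/K[0,0]*d,(v-K[1,2])/K[1,1]*d,d],-1)
    return P@T[:3,:3].T+T[:3,3]
def plane(uv,K,T,z):
    uv=np.atleast_2d(uv).astype(float); r=np.c_[(uv[:,0]-K[0,2])/K[0,0],(uv[:,1]-K[1,2])/K[1,1],np.ones(len(uv))]@T[:3,:3].T
    return T[:3,3]+r*((z-T[2,3])/r[:,2])[:,None]
def q(wxyz): return R.from_quat(np.roll(wxyz,-1))
E
python3 - <<'E'
from h import *
s=manip.observe(); print(s)
for n in ["scene","side","wrist"]:
    im,d,K,T=grab(n); cv2.imwrite(f"pics/{n}0.png",im); np.savez(f"{n}0.npz",im=im,d=d,K=K,T=T); print(n,K.round(1).tolist(),T.round(2).tolist())
a=[cv2.imread(f"pics/{n}0.png") for n in ["scene","side","wrist"]]
E
```

```text
{'time': 0.0, 'joints': array([-2.23397182e-01,  3.13413854e-01,  1.49842147e+00, -7.41358313e-06,
        1.33101041e+00, -2.23438155e-01]), 'qd': array([-4.63134673e-05, -9.03925438e-04,  1.24802797e-03, -9.12504465e-05,
       -1.01307393e-03,  4.65418046e-05]), 'effort': array([-1.80187753e-04, -4.02218950e+01, -2.52264959e+01,  6.94810320e-02,
        3.53677373e-02, -8.52248218e-05]), 'ee_pos': array([5.24767443e+02, 4.03987743e-02, 2.49185438e+02]), 'tool_rot': array([-5.28258468e-04,  7.07091532e-01,  7.07121753e-01, -3.36905181e-04]), 'force': array([ 0.59584725, -0.69823913,  0.10886606]), 'torque': array([-0.01605961,  0.04295369,  0.03987015]), 'grip_force': 0.0, 'finger_gap': 1.0018015318414624}
scene [[432.3, 0.0, 323.3], [0.0, 432.3, 203.3], [0.0, 0.0, 1.0]] [[-0.86, -0.33, 0.39, -16.07], [-0.51, 0.54, -0.67, 884.09], [0.01, -0.77, -0.63, 839.98], [0.0, 0.0, 0.0, 1.0]]
side [[483.9, 0.0, 329.3], [0.0, 483.9, 194.7], [0.0, 0.0, 1.0]] [[0.98, -0.09, 0.16, 225.03], [-0.18, -0.55, 0.81, -912.49], [0.02, -0.83, -0.56, 783.91], [0.0, 0.0, 0.0, 1.0]]
wrist [[319.0, 0.0, 313.8], [0.0, 319.0, 206.8], [0.0, 0.0, 1.0]] [[1.0, 0.0, -0.0, 524.44], [0.0, -0.96, -0.27, 70.69], [-0.0, 0.27, -0.96, 383.95], [0.0, 0.0, 0.0, 1.0]]
```

View pics/scene0.png

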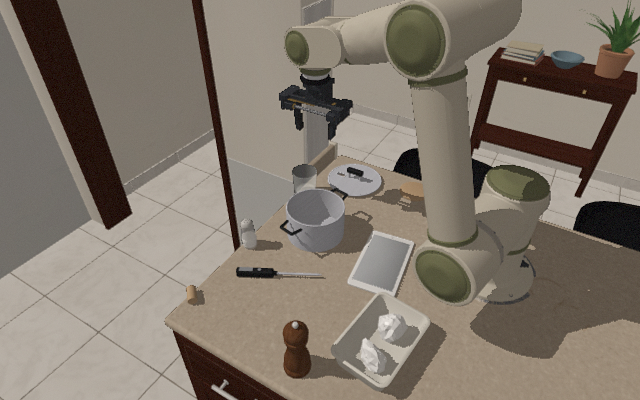

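View pics/side0.png

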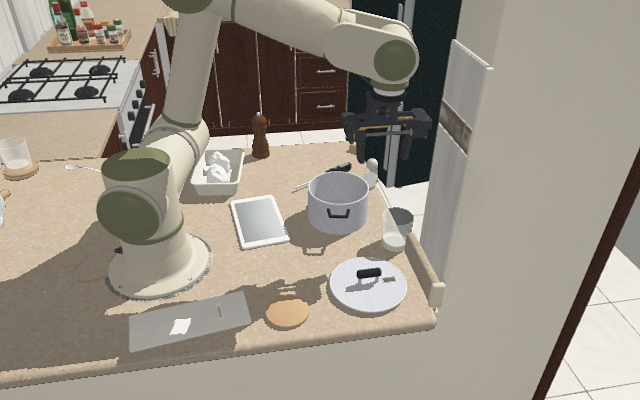

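View pics/wrist0.png

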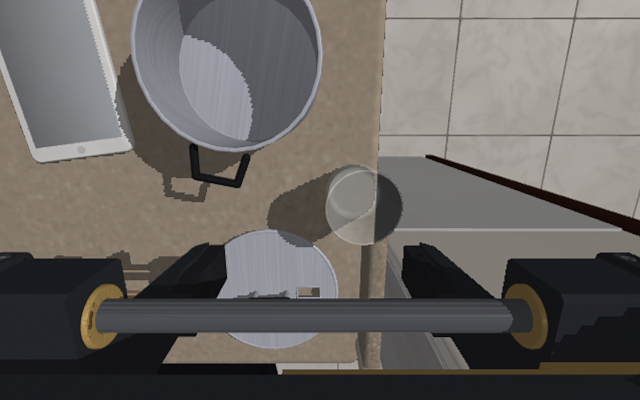

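Run:
```python
from h import *
L={n:dict(np.load(n+"0.npz")) for n in ["scene","side","wrist"]}
def fitc(P):
    A=np.c_[2*P,np.ones(len(P))]; s=np.linalg.lstsq(A,(P**2).sum(1),rcond=None)[0]; return s[:2].round(1),np.sqrt(s[2]+s[:2]@s[:2]).round(1)
def tofit(P,it=5):
    for _ in range(it):
        c,r=fitc(P); e=abs(np.hypot(*(P-c).T)-r); P=P[e<max(3,2*np.median(e))]
    return c,r,len(P)
for n,(im,d,K,T) in ((n,(x["im"],x["d"],x["K"],x["T"])) for n,x in L.items()):
    P=pts(d,K,T); hsv=cv2.cvtColor(im,cv2.COLOR_BGR2HSV); ok=d>0
    X,Y,Z=P[...,0],P[...,1],P[...,2]
    # table height
    t=ok&(abs(Z)<15)&(X>300)&(X<600)&(abs(Y)<250); print(n,"table z",np.median(Z[t]).round(1))
    # pot: rim
    m=ok&(Z>91)&(Z<99)&(X>320)&(X<620)&(Y>-60)&(Y<220)
    if m.sum()>30: print(" rim",tofit(P[m][:,:2]),m.sum(),np.median(P[m],0).round(0))
    m=ok&(Z>60)&(Z<90)&(X>320)&(X<620)&(Y>-100)&(Y<260)&(im.max(-1)<50)
    nl,lab,st,ce=cv2.connectedComponentsWithStats(m.astype(np.uint8))
    for i in range(1,nl):
        if st[i,4]>8: print(" dark",ce[i].round(0),st[i,4],np.median(P[lab==i],0).round(0))
    # lid plate
    m=ok&(Z>8)&(Z<16)&(X>420)&(X<680)&(Y<-60)&(Y>-320)&(hsv[...,1]<60)
    if m.sum()>30:
        print(" lid",m.sum()); k=cv2.findContours(m.astype(np.uint8),0,1)[0]; k=max(k,key=cv2.contourArea)
        W=plane(k[:,0],K,T,12); print("  lid",tofit(W[:,:2]))
    m=ok&(Z>35)&(Z<55)&(X>420)&(X<680)&(Y<-60)&(Y>-320)&(im.max(-1)<60)
    if m.sum()>10:
        c=P[m]; u=np.linalg.svd(c[:,:2]-c[:,:2].mean(0))[2][0]; print(" bar",m.sum(),np.median(c,0).round(1),c.min(0).round(0),c.max(0).round(0),u.round(2))
    m=ok&(Z>5)&(Z<40)&(im.max(-1)<60)&(X>380)&(X<700)&(Y>120)&(Y<400)
    nl,lab,st,ce=cv2.connectedComponentsWithStats(m.astype(np.uint8))
    for i in range(1,nl):
        if st[i,4]>40: c=P[lab==i]; u=np.linalg.svd(c[:,:2]-c[:,:2].mean(0))[2][0]; print(" probe",st[i],c.min(0).round(0),c.max(0).round(0),u.round(3))
x=L["scene"]; print("tip ray",plane([[324,276],[238,272],[274,273]],x["K"],x["T"],12).round(0))
# bystanders
print("shaker/tumbler",plane([[249,246],[304,195]],x["K"],x["T"],0).round(0))
w=L["wrist"]["im"]; h=cv2.resize(w[210:360,180:380],None,fx=3,fy=3,interpolation=2)
```

```text
scene table z 0.6
 rim (array([451.8, 121.1]), np.float64(77.5), 241) 273 [451. 128.  94.]
 dark [340. 193.] 42 [428.  17.  84.]
 dark [289. 229.] 69 [472. 223.  84.]
 lid 963
  lid (array([ 473.2, -152.9]), np.float64(81.4), 50)
 bar 79 [ 466.5 -146.3   45.7] [ 438. -155.   37.] [ 495. -140.   52.] [-1.   -0.02]
 probe [236 267  41  11 303] [448. 310.   5.] [540. 367.  27.] [-0.859 -0.512]
side table z 2.0
 rim (array([451.4, 119.1]), np.float64(77.6), 292) 341 [449. 110.  95.]
 dark [339. 169.] 35 [476. 226.  84.]
 dark [337. 215.] 52 [427.  11.  84.]
 lid 2658
  lid (array([ 468.4, -151.1]), np.float64(86.7), 115)
 bar 173 [ 465.2 -156.3   46.6] [ 441. -162.   36.] [ 492. -144.   54.] [-1.    0.01]
wrist table z 0.4
 rim (array([451.5, 121. ]), np.float64(77.2), 2157) 2163 [429.  95.  94.]
 dark [216. 170.] 835 [428.  20.  84.]
 dark [391. 214.] 494 [604. -26.  73.]
 lid 7106
  lid (array([ 478.7, -121.6]), np.float64(61.7), 160)
 bar 19 [ 477.5 -141.6   35.7] [ 458. -142.   35.] [ 490. -141.   37.] [1.   0.01]
tip ray [[343. 257.  12.]
 [536. 357.  12.]
 [456. 313.  12.]]
shaker/tumbler [[578. 261.   0.]
 [571.  -6.   0.]]
```

Scene and side views: the pot is at about (451, 120), with the lid at about (467, -152) and its slot towards +x. In the scene view the probe handle spans px (238–274, 272) and its tip is at (324, 276), giving a yaw of about 27°. Next I move over the lid.

Request:
servo_tool([
  [[-150, -60, 30], [0, 0, 1.571], 1],
  [[-150, -60, 30], [0, 0, 1.571], 1],
  [[-150, -60, 30], [0, 0, 1.571], 1],
  [[-150, -60, 30], [0, 0, 1.571], 1],
  [[-150, -60, 30], [0, 0, 1.571], 1],
  [[-150, -60, 30], [0, 0, 1.571], 1],
  [[-150, -60, 30], [0, 0, 1.571], 1],
  [[-150, -60, 30], [0, 0, 1.571], 1],
  [[-150, -60, 30], [0, 0, 1.571], 1],
  [[-150, -60, 30], [0, 0, 1.571], 1],
])

```text
time: 1.4
ee_pos: [464.9, -150.0, 219.5]
tool_rot: [-0.0, 1.0, 0.0, -0.0]
force: [0.3, 0.9, -0.1]
finger_gap: 0.998
grip_force: 0.0
```

```bash
cat > lid.py <<'E'
from h import *
s=manip.observe(); Rt=q(s["tool_rot"]); print(s["time"],s["ee_pos"].round(1),Rt.as_matrix().round(3).tolist(),s["joints"].round(2))
im,d,K,T=grab("wrist"); cv2.imwrite("pics/lid1.png",im); np.savez("lid1.npz",im=im,d=d,K=K,T=T)
P=pts(d,K,T); X,Y,Z=P[...,0],P[...,1],P[...,2]
reg=(d>0)&(abs(X-467)<120)&(abs(Y+152)<120)
m=reg&(Z>36)&(Z<56)&(im.max(-1)<70); m8=m.astype(np.uint8)
nl,lab,st,ce=cv2.connectedComponentsWithStats(m8); i=1+np.argmax(st[1:,4]); k=cv2.findContours((lab==i).astype(np.uint8),0,1)[0][0]
c=plane(k[:,0],K,T,49)[:,:2].astype(np.float32); print("bar",cv2.minAreaRect(c),st[i])
m=reg&(Z>8)&(Z<16)
k=max(cv2.findContours(m.astype(np.uint8),0,1)[0],key=cv2.contourArea); W=plane(k[:,0],K,T,12)[:,:2].astype(np.float32); print("lid",cv2.minEnclosingCircle(W),len(k))
m=reg&(Z<7)&(np.hypot(X-467,Y+152)<78)
nl,lab,st,ce=cv2.connectedComponentsWithStats(m.astype(np.uint8))
for i in range(1,nl):
    if st[i,4]>20: print("hole",plane(ce[i],K,T,12).round(1),st[i])
E
python3 lid.py
```

```text
1.4 [ 464.9 -150.   219.5] [[1.0, 0.001, -0.0], [0.001, -1.0, 0.0], [-0.0, -0.0, -1.0]] [-0.55  0.26  1.65 -0.    1.23  1.02]
bar ((469.5434875488281, -149.98439025878906), (53.7557258605957, 14.4891357421875), 0.5077012181282043) [308 158  16  55 812]
lid ((468.35040283203125, -149.8020782470703), 87.31126403808594) 451
hole [[ 517.3 -149.    12. ]] [308 120  14  28 387]
```

View pics/lid1.png

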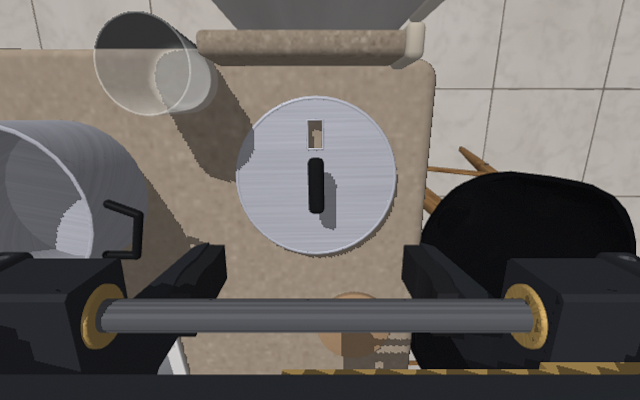

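The lid centre is at px (316, 178), or (469, -150) in world coordinates. The slot is at px (315, 135), pointing along +x, and the bar lies along x. I'll descend and grip the bar.

Request:
servo_tool([
  [[4, 0, 60], [0, 0, 0], 1],
  [[4, 0, 120], [0, 0, 0], 1],
  [[4, 0, 165], [0, 0, 0], 0.7],
  [[4, 0, 186], [0, 0, 0], 0.5],
  [[4, 0, 186], [0, 0, 0], 0.3],
  [[4, 0, 186], [0, 0, 0], 0],
  [[4, 0, 186], [0, 0, 0], 0],
  [[4, 0, 186], [0, 0, 0], 0],
  [[4, 0, 186], [0, 0, 0], 0],
  [[4, 0, 186], [0, 0, 0], 0],
], force=35)

```text
time: 2.7
ee_pos: [469.2, -150.2, 34.0]
tool_rot: [0.0, 1.0, 0.0, 0.0]
force: [-0.3, -0.2, 2.6]
finger_gap: 0.177
grip_force: 35.0
```

Request:
servo_tool([
  [[0, 0, -30], [0, 0, 0], 0],
  [[0, 0, -80], [0, 0, 0], 0],
  [[0, 0, -140], [0, 0, 0], 0],
  [[-4, -50, -140], [0, 0, 0], 0],
  [[-8, -100, -140], [0, 0, 0], 0],
  [[-12, -150, -140], [0, 0, 0], 0],
  [[-16, -200, -140], [0, 0, 0], 0],
  [[-17, -245, -140], [0, 0, 0], 0],
  [[-17, -270, -140], [0, 0, 0], 0],
  [[-17, -270, -140], [0, 0, 0], 0],
])

```text
time: 3.95
ee_pos: [451.5, 121.2, 173.3]
tool_rot: [-0.0, 1.0, 0.001, -0.001]
force: [0.4, -0.4, -3.1]
finger_gap: 0.175
grip_force: 34.9
```

```bash
cat > m2.py <<'E'
from h import *
s=manip.observe(); print(s["time"],s["ee_pos"].round(1),s["force"].round(1),s["torque"].round(2),s["finger_gap"])
def fitc(P):
    for _ in range(6):
        A=np.c_[2*P,np.ones(len(P))]; x=np.linalg.lstsq(A,(P**2).sum(1),rcond=None)[0]; c=x[:2]; r=np.sqrt(x[2]+c@c); e=abs(np.hypot(*(P-c).T)-r); P=P[e<max(1.5,2*np.median(e))]
    return c.round(1),r.round(1),len(P)
for n in ["scene","side","wrist"]:
    im,d,K,T=grab(n); np.savez(f"{n}2.npz",im=im,d=d,K=K,T=T); P=pts(d,K,T); X,Y,Z=P[...,0],P[...,1],P[...,2]
    reg=(d>0)&(np.hypot(X-451,Y-120)<100)
    m=reg&(Z>92)&(Z<97); print(n,"rim",fitc(P[m][:,:2]) if m.sum()>20 else None)
    m=reg&(Z>146)&(Z<160)&(im.max(-1)>70)
    if m.sum()>50:
        k=max(cv2.findContours(m.astype(np.uint8),0,1)[0],key=cv2.contourArea)[:,0]; zt=np.median(Z[m])
        A=np.c_[X[m],Y[m],np.ones(m.sum())]; print("  lid",fitc(plane(k,K,T,zt)[:,:2]),zt,np.linalg.lstsq(A,Z[m],rcond=None)[0])
    m=(d>0)&(np.hypot(X-451,Y-120)<130)&(np.hypot(X-451,Y-120)>84)&(Z>60)&(Z<95)&(im.max(-1)<60)
    nl,lab,st,ce=cv2.connectedComponentsWithStats(m.astype(np.uint8))
    print("  ears",[np.median(P[lab==i],0).round(0).tolist() for i in range(1,nl) if st[i,4]>20])
cv2.imwrite("pics/c2.png",np.hstack([cv2.resize(np.load(f"{n}2.npz")["im"][100:300,200:440],(400,333)) for n in ["scene","side"]]))
E
python3 m2.py
```

```text
3.95 [451.5 121.2 173.3] [ 0.4 -0.4 -3.1] [ 0.05  0.12 -0.  ] 0.17528510775010622
scene rim (array([451.7, 121.8]), np.float64(77.2), 116)
  lid (array([449.4, 124. ]), np.float64(86.0), 90) 151.24731177137335 [1.26181826e-03 2.82079923e-03 1.50306351e+02]
  ears [[471.0, 225.0, 84.0]]
side rim (array([451.1, 119. ]), np.float64(78.0), 96)
  lid (array([449.7, 118. ]), np.float64(86.2), 82) 152.60312811531992 [-1.24538643e-03  2.63754848e-03  1.52854695e+02]
  ears [[425.0, 13.0, 85.0]]
wrist rim None
  lid (array([460.3, 121.3]), np.float64(78.4), 239) 150.97921847628467 [-6.50354885e-04  2.17799023e-03  1.51035978e+02]
  ears [[492.0, 226.0, 84.0]]
```

Request:
servo_tool([
  [[2, 1, 20], [0, 0, 0], 0],
  [[2, 1, 32], [0, 0, 0], 0],
  [[2, 1, 40], [0, 0, 0], 0],
  [[2, 1, 46], [0, 0, 0], 0],
  [[2, 1, 50], [0, 0, 0], 0],
  [[2, 1, 51], [0, 0, 0], 0],
  [[2, 1, 51], [0, 0, 0], 0],
])

```text
time: 4.97
ee_pos: [454.2, 119.0, 122.9]
tool_rot: [0.0, 1.0, -0.0, 0.0]
force: [0.2, 0.6, -2.5]
finger_gap: 0.175
grip_force: 34.9
```

Request:
servo_tool([
  [[0, 0, 1], [0, 0, 0], 0],
  [[0, 0, 1.5], [0, 0, 0], 0],
  [[0, 0, 2], [0, 0, 0], 0],
  [[0, 0, 2], [0, 0, 0], 0],
])

```text
time: 5.48
ee_pos: [454.1, 119.0, 121.1]
tool_rot: [0.0, 1.0, -0.0, 0.0]
force: [-2.9, 0.0, 3.9]
finger_gap: 0.181
grip_force: 34.9
```

Request:
servo_tool([
  [[0, 0, 2], [0, 0, 0], 0.3],
  [[0, 0, 2], [0, 0, 0], 0.45],
  [[0, 0, 2], [0, 0, 0], 0.6],
  [[0, 0, 2], [0, 0, 0], 0.8],
  [[0, 0, -30], [0, 0, 0], 0.8],
  [[0, 0, -80], [0, 0, 0], 1],
  [[0, 0, -130], [0, 0, 0], 1],
  [[0, 0, -130], [0, 0, 0], 1],
])

```text
time: 6.48
ee_pos: [455.3, 119.0, 253.9]
tool_rot: [-0.0, 1.0, -0.0, 0.003]
force: [0.2, -0.5, -0.7]
finger_gap: 0.998
grip_force: 0.0
```

```bash
cat > m3.py <<'E'
from h import *
s=manip.observe(); print(s["time"],s["ee_pos"].round(1),s["force"].round(1))
im,d,K,T=grab("wrist"); cv2.imwrite("pics/w3.png",im); P=pts(d,K,T); X,Y,Z=P[...,0],P[...,1],P[...,2]
r=np.hypot(X-451.5,Y-120.5); m=(d>0)&(r<80)&(Z>85)&(Z<112); A=np.c_[X[m]-451,Y[m]-120,np.ones(m.sum())]; print("plate",np.linalg.lstsq(A,Z[m],rcond=None)[0],m.sum())
m=(d>0)&(r<100)&(Z>90)&(Z<112)&(im.max(-1)>70); k=max(cv2.findContours(m.astype(np.uint8),0,1)[0],key=cv2.contourArea)[:,0]; print("lid",cv2.minEnclosingCircle(plane(k,K,T,99)[:,:2].astype(np.float32)))
m=(d>0)&(r<76)&(Z<92)
nl,lab,st,ce=cv2.connectedComponentsWithStats(m.astype(np.uint8))
for i in range(1,nl):
    if st[i,4]>20: print("hole",plane(ce[i],K,T,99).round(1),st[i])
m=(d>0)&(r<60)&(Z>122)&(Z<142)&(im.max(-1)<70)
k=max(cv2.findContours(m.astype(np.uint8),0,1)[0],key=cv2.contourArea)[:,0]; print("bar",cv2.minAreaRect(plane(k,K,T,136)[:,:2].astype(np.float32)))
m=(d>0)&(r<130)&(r>84)&(Z>60)&(Z<92)&(im.max(-1)<60)
nl,lab,st,ce=cv2.connectedComponentsWithStats(m.astype(np.uint8))
print("  ears",[np.median(P[lab==i],0).round(0).tolist() for i in range(1,nl) if st[i,4]>20])
E
python3 m3.py
```

```text
6.475 [455.3 119.  253.9] [ 0.2 -0.5 -0.7]
plate [1.18966731e-05 8.66906390e-04 9.86484595e+01] 20576
lid ((453.36181640625, 121.00769805908203), 87.27828979492188)
hole [[501.9 121.3  99. ]] [305 128  17  33 502]
bar ((454.8639221191406, 120.65275573730469), (54.47975540161133, 15.049878120422363), 0.4597886800765991)
  ears [[475.0, 225.0, 84.0], [431.0, 17.0, 84.0]]
```

View pics/w3.png

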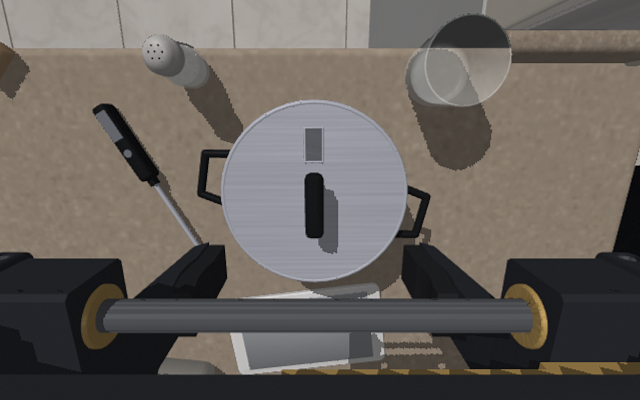

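The lid is seated and level: the plate top is at 98.6 mm, the centre at (454, 121) and the slot at (502, 121). The probe handle is at px (105–155, 105–183). Gripping it there would put the wide gripper body against the pot's near lug and the shaker. So I'll first push the probe away from the pot with two fingertips, starting with a hover and a closer look.

Request:
servo_tool([
  [[47, -191, 54], [0, 0, -0.19], 0.6],
  [[47, -191, 54], [0, 0, -0.37], 0.6],
  [[47, -191, 54], [0, 0, -0.56], 0.6],
  [[47, -191, 54], [0, 0, -0.74], 0.6],
  [[47, -191, 54], [0, 0, -0.93], 0.6],
  [[47, -191, 54], [0, 0, -1.12], 0.6],
  [[47, -191, 54], [0, 0, -1.3], 0.6],
  [[47, -191, 54], [0, 0, -1.49], 0.6],
  [[47, -191, 54], [0, 0, -1.67], 0.6],
  [[47, -191, 54], [0, 0, -1.86], 0.6],
])

```text
time: 7.78
ee_pos: [500.5, 309.7, 194.7]
tool_rot: [-0.001, 0.596, 0.803, -0.001]
force: [-1.0, 0.3, 0.3]
finger_gap: 0.603
grip_force: 0.0
```

Request:
servo_tool([
  [[0, 0, 0], [0, 0, -0.19], 0.6],
  [[0, 0, 0], [0, 0, -0.19], 0.6],
])

```text
time: 8.02
ee_pos: [500.6, 309.8, 195.1]
tool_rot: [-0.001, 0.521, 0.854, -0.001]
force: [0.4, -0.0, 0.3]
finger_gap: 0.601
grip_force: 0.0
```

```bash
cat > pr.py <<'E'
from h import *
import sys
cx,cy=float(sys.argv[2]),float(sys.argv[3])
s=manip.observe(); Rt=q(s["tool_rot"]).as_matrix(); print(s["time"],s["ee_pos"].round(1),Rt.round(3).tolist(),s["joints"].round(2))
im,d,K,T=grab("wrist"); cv2.imwrite(f"pics/{sys.argv[1]}.png",im); P=pts(d,K,T); X,Y,Z=P[...,0],P[...,1],P[...,2]
m=(d>0)&(np.hypot(X-cx,Y-cy)<90)&(Z>14)&(Z<34); nl,lab,st,ce=cv2.connectedComponentsWithStats(m.astype(np.uint8)); i=1+np.argmax(st[1:,4])
k=max(cv2.findContours((lab==i).astype(np.uint8),0,1)[0],key=cv2.contourArea)[:,0]; W=plane(k,K,T,22)[:,:2].astype(np.float32)
(c,sz,a)=cv2.minAreaRect(W); print("handle",c,sz,a,st[i],"z",np.percentile(Z[lab==i],90))
c=np.array(c); B=cv2.boxPoints((tuple(c),sz,a)); e=B[1]-B[0],B[2]-B[1]; u=max(e,key=np.linalg.norm); u=u/np.linalg.norm(u); u*=np.sign(u[0]); print("u",u,np.degrees(np.arctan2(u[1],u[0])))
g=c-22*u; print("grip",g,"tool shift to grip",Rt.T@np.r_[g-s["ee_pos"][:2],0])
m=(d>0)&(np.hypot(X-578,Y-261)<45)&(Z>30)&(Z<110); 
if m.sum()>20: print("shaker",np.median(P[m],0).round(0),P[m].min(0).round(0),P[m].max(0).round(0))
m=(d>0)&(np.hypot(X-475,Y-222)<40)&(Z>65)&(Z<95)&(im.max(-1)<60)
if m.sum()>20: print("ear",P[m].min(0).round(0),P[m].max(0).round(0))
E
python3 pr.py w4 491 334
```

```text
8.025 [500.6 309.8 195.1] [[-0.457, 0.889, -0.003], [0.889, 0.457, -0.001], [0.0, -0.003, -1.0]] [ 0.36  0.5   1.37 -0.    1.27 -0.12]
handle (491.4139709472656, 336.13299560546875) (104.49095916748047, 18.39307403564453) 28.606365203857422 [ 264  154  109   21 1896] z 24.469057747171405
u [0.8779298 0.4787894] 28.606363
grip [472.09951591 325.5996294 ] tool shift to grip [ 27.10473454 -18.10748601   0.05645352]
shaker [565. 266.  59.] [556. 242.  30.] [579. 280.  89.]
ear [440. 206.  80.] [496. 232.  85.]
```

View pics/w4.png

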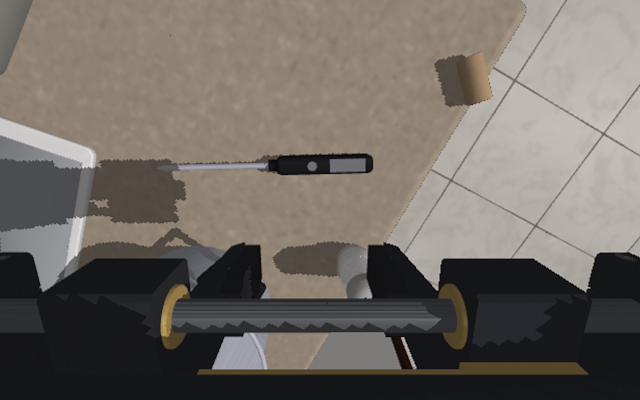

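The handle is at px (272–372, 164) with its stem tip at (165, 168), and the route for the push is clear. I'll descend on the pot side and push about 45 mm.

Request:
servo_tool([
  [[-2, 8, 60], [0, 0, 0.02], 0.6],
  [[-2, 8, 120], [0, 0, 0.02], 0.6],
  [[-2, 8, 160], [0, 0, 0.02], 0.6],
  [[-2, 8, 179], [0, 0, 0.02], 0.6],
  [[6, 8, 179], [0, 0, 0.02], 0.6],
  [[15, 8, 179], [0, 0, 0.02], 0.6],
  [[25, 8, 179], [0, 0, 0.02], 0.6],
  [[35, 8, 179], [0, 0, 0.02], 0.6],
  [[45, 8, 179], [0, 0, 0.02], 0.6],
  [[55, 8, 179], [0, 0, 0.02], 0.6],
])

```text
time: 9.32
ee_pos: [482.7, 363.2, 17.9]
tool_rot: [0.0, 0.529, 0.849, 0.0]
force: [0.6, -1.4, 0.7]
finger_gap: 0.6
grip_force: 0.4
```

Request:
servo_tool([
  [[3, 0, 0], [0, 0, 0], 0.6],
  [[-5, 0, 0], [0, 0, 0], 0.6],
  [[-12, 0, -40], [0, 0, 0], 0.6],
  [[-20, 0, -100], [0, 0, 0], 0.6],
  [[-20, 0, -150], [0, 0, 0], 0.6],
  [[-20, 0, -150], [0, 0, 0], 1],
])

```text
time: 10.07
ee_pos: [493.6, 344.5, 171.7]
tool_rot: [0.002, 0.529, 0.849, 0.003]
force: [0.9, -0.7, 0.9]
finger_gap: 0.692
grip_force: 0.0
```

```bash
python3 pr.py w5 472 379
```

```text
10.075 [493.6 344.5 171.7] [[-0.44, 0.898, 0.007], [0.898, 0.44, 0.003], [-0.0, 0.007, -1.0]] [ 0.41  0.54  1.37  0.    1.23 -0.04]
handle (452.92724609375, 376.6595764160156) (137.82205200195312, 17.34426498413086) 26.112571716308594 [ 208  136  158   21 2432] z 24.505436732790333
u [0.89793104 0.4401361 ] 26.112564
grip [433.17276382 366.97658253] tool shift to grip [ 46.76568727 -44.31931172  -0.34253997]
shaker [574. 263.  85.] [559. 244.  30.] [595. 280.  90.]
ear [466. 196.  69.] [496. 231.  86.]
```

The probe was pushed about 50 mm and its handle origin is now at (472, 386), yaw 26°. The grip point is at (452, 376), clear of the pot and shaker. Next I turn 90° above it, lean 15° and grip.

Request:
servo_tool([
  [[47, -23, 50], [0, 0, 1.571], 1],
  [[47, -23, 50], [0, 0, 1.571], 1],
  [[47, -23, 50], [0, 0, 1.571], 1],
  [[47, -23, 50], [0, 0, 1.571], 1],
  [[47, -23, 50], [0, 0, 1.571], 1],
  [[47, -23, 50], [0, 0, 1.571], 1],
  [[47, -23, 50], [0, 0, 1.571], 1],
  [[47, -23, 50], [0, 0, 1.571], 1],
  [[47, -23, 50], [0, 0, 1.571], 1],
  [[47, -23, 50], [0, 0, 1.571], 1],
])

```text
time: 11.38
ee_pos: [450.0, 376.0, 116.1]
tool_rot: [0.0, 0.974, 0.226, -0.001]
force: [0.2, 0.3, 0.1]
finger_gap: 1.004
grip_force: 0.0
```

```bash
python3 pr.py w6 472 386
```

```text
11.375 [450.  376.  116.1] [[0.898, 0.441, -0.003], [0.441, -0.898, -0.001], [-0.003, 0.0, -1.0]] [ 0.5   0.58  1.47 -0.    1.1   1.61]
handle (455.5835876464844, 377.2857971191406) (134.5294189453125, 17.53182601928711) 25.840160369873047 [ 306  112   25  176 3313] z 24.454958174548686
u [0.9000134  0.43586212] 25.840164
grip [435.78329277 367.69683075] tool shift to grip [-16.36842445   1.16693561   0.04784686]
shaker [573. 271.  67.] [557. 247.  30.] [598. 280.  90.]
```

View pics/w6.png

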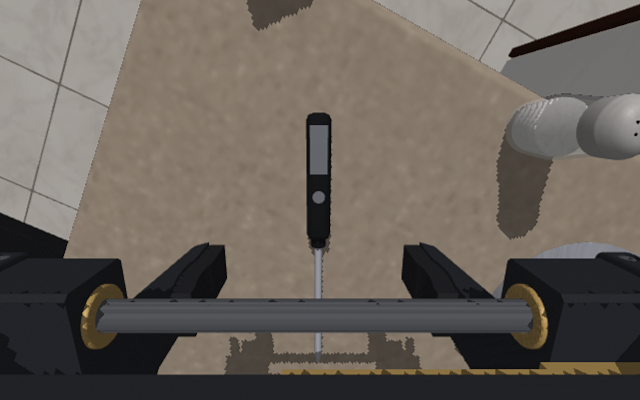

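The handle runs up the picture between the fingers at px (318, 112–240), well aligned. I'll lean, descend and grip.

Request:
servo_tool([
  [[3, 1, 40], [0, -0.13, 0], 1],
  [[3, 1, 70], [0, -0.26, 0], 1],
  [[3, 1, 90], [0, -0.26, 0], 0.7],
  [[3, 1, 100], [0, -0.26, 0], 0.5],
  [[3, 1, 100], [0, -0.26, 0], 0.3],
  [[3, 1, 100], [0, -0.26, 0], 0],
  [[3, 1, 100], [0, -0.26, 0], 0],
  [[3, 1, 100], [0, -0.26, 0], 0],
  [[3, 1, 100], [0, -0.26, 0], 0],
  [[3, 1, 100], [0, -0.26, 0], 0],
], force=45)

```text
time: 12.68
ee_pos: [453.7, 377.0, 17.9]
tool_rot: [0.029, 0.966, 0.224, -0.126]
force: [0.5, -1.3, 1.7]
finger_gap: 0.202
grip_force: 45.0
```

Gripped (gap 17.8 mm). I'll lift, then work out the insertion pose.

Request:
servo_tool([
  [[-10, 0, -38], [0, 0, 0], 0],
  [[-25, 0, -93], [0, 0, 0], 0],
  [[-40, 0, -148], [0, 0, 0], 0],
  [[-55, 0, -203], [0, 0, 0], 0],
  [[-66, 0, -246], [0, 0, 0], 0],
  [[-66, 0, -246], [0, 0, 0], 0],
])

```text
time: 13.42
ee_pos: [453.7, 377.3, 275.5]
tool_rot: [0.028, 0.966, 0.224, -0.123]
force: [-0.4, -0.2, -1.8]
finger_gap: 0.197
grip_force: 45.0
```

```bash
cat > plan.py <<'E'
from h import *
Rg=q(np.array([0.029,.966,.224,-.126])/np.linalg.norm([0.029,.966,.224,-.126])).as_matrix(); tg=np.array([453.7,377,17.9])
def frame(x): x=x/np.linalg.norm(x); y=np.cross([0,0,1],x); y/=np.linalg.norm(y); return np.c_[x,y,np.cross(x,y)]
Rp=frame(np.array([.9,.436,0])); tipT=Rg.T@(np.array([322.6,312.9,12])-tg); Rrel=Rg.T@Rp
tip=np.array([453,121,51.]); slot=np.array([502.3,121.2,97.])
def plan(back,dz,tipT=tipT,Rrel=Rrel,s=None):
    s=s or manip.observe(); R0=q(s["tool_rot"]).as_matrix(); p0=s["ee_pos"]
    F=frame(slot-tip); Rt=F@Rrel.T; p=tip+F[:,0]*back+[0,0,dz]-Rt@tipT
    print("now",p0.round(1),"to",p.round(1),"shift",(R0.T@(p-p0)).round(1),"rot",R.from_matrix(R0.T@Rt).as_rotvec().round(3),"toolz",Rt[:,2].round(2))
if __name__=="__main__":
    print("tipT",tipT.round(1),manip.observe()["time"],manip.observe()["finger_gap"]); plan(95,60); plan(95,0); plan(0,0)
E
python3 plan.py
```

```text
tipT [-1.395e+02 -1.000e-01  4.310e+01] 13.425 0.19741631362723944
now [453.7 377.3 275.5] to [625.1 122.2 279.7] shift [ 39.1 304.5 -14.5] rot [-0.058  0.732  0.456] toolz [ 0.47  0.   -0.88]
now [453.7 377.3 275.5] to [625.1 122.2 219.7] shift [ 54.1 304.5  43.6] rot [-0.058  0.732  0.456] toolz [ 0.47  0.   -0.88]
now [453.7 377.3 275.5] to [555.7 121.9 154.9] shift [  9.9 274.1 122. ] rot [-0.058  0.732  0.456] toolz [ 0.47  0.   -0.88]
```

Request:
servo_tool([
  [[5, 40, -3], [-0.007, 0.09, 0.057], 0],
  [[12, 90, -5], [-0.015, 0.18, 0.114], 0],
  [[18, 140, -8], [-0.022, 0.275, 0.171], 0],
  [[24, 190, -10], [-0.03, 0.366, 0.228], 0],
  [[30, 235, -12], [-0.037, 0.458, 0.285], 0],
  [[35, 270, -13], [-0.044, 0.55, 0.342], 0],
  [[38, 295, -14], [-0.05, 0.64, 0.4], 0],
  [[39, 305, -15], [-0.058, 0.732, 0.456], 0],
  [[39, 305, -15], [-0.058, 0.732, 0.456], 0],
  [[39, 305, -15], [-0.058, 0.732, 0.456], 0],
])

```text
time: 14.68
ee_pos: [624.6, 121.7, 276.3]
tool_rot: [0.002, 0.971, 0.005, 0.24]
force: [0.7, -0.3, -1.9]
finger_gap: 0.196
grip_force: 45.0
```

```bash
cat > look.py <<'E'
from h import *
import sys
from plan import *
s=manip.observe(); Rt=q(s["tool_rot"]).as_matrix(); print(s["time"],s["joints"].round(2),"pred tip",(s["ee_pos"]+Rt@tipT).round(1)); plan(95,0); plan(0,0)
c=[]; hd=s["ee_pos"]
for n in ["scene","side"]:
    im,d,K,T=grab(n); np.savez(f"{n}_{sys.argv[1]}.npz",im=im,d=d,K=K,T=T)
    h=T[:3,:3].T@((s["ee_pos"]+Rt@tipT)-T[:3,3]); u=int(K[0,0]*h[0]/h[2]+K[0,2]); v=int(K[1,1]*h[1]/h[2]+K[1,2]); print(n,"pred tip px",u,v)
    u=min(max(u,50),589); v=min(max(v,50),349); c.append(cv2.resize(im[v-50:v+50,u-50:u+50],(400,400),interpolation=cv2.INTER_CUBIC)); print("crop origin",u-50,v-50)
cv2.imwrite(f"pics/{sys.argv[1]}.png",np.hstack(c))
E
python3 look.py t1
```

```text
14.675 [ 0.01  0.32  1.49 -0.01  0.85  1.58] pred tip [521.1 120.3 173.2]
now [624.6 121.7 276.3] to [625.1 122.2 219.7] shift [-25.8  -0.9  50.4] rot [0.003 0.008 0.002] toolz [ 0.47  0.   -0.88]
now [624.6 121.7 276.3] to [555.7 121.9 154.9] shift [-117.4   -1.6   75.4] rot [0.003 0.008 0.002] toolz [ 0.47  0.   -0.88]
scene pred tip px 292 174
crop origin 242 124
side pred tip px 365 159
crop origin 315 109
```

View pics/t1.png

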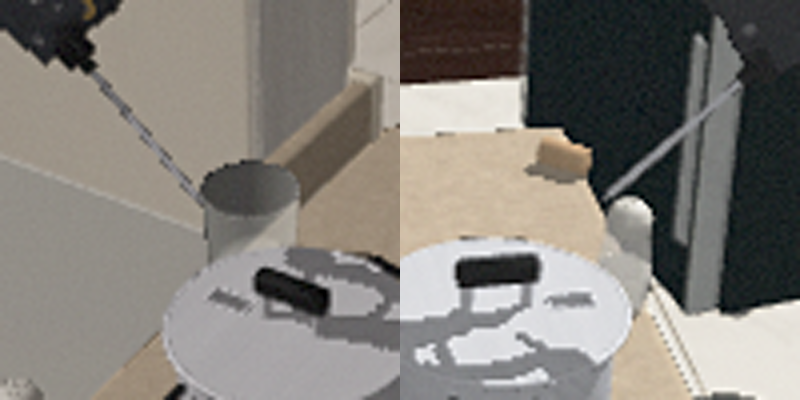

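The tip shows at px (291.5, 173.5) in the scene view and (366, 159) in the side view, within a pixel of the prediction. The slot is at (300, 199) and (358, 184). I'll move to the pre-insert point.

Request:
servo_tool([
  [[-8, -1, 16], [0, 0.008, 0], 0],
  [[-17, -1, 34], [0, 0.008, 0], 0],
  [[-24, -1, 46], [0, 0.008, 0], 0],
  [[-26, -1, 50], [0, 0.008, 0], 0],
  [[-26, -1, 50], [0, 0.008, 0], 0],
])

```text
time: 15.4
ee_pos: [625.3, 122.1, 220.8]
tool_rot: [0.002, 0.97, 0.004, 0.245]
force: [-0.3, -0.1, -1.2]
finger_gap: 0.197
grip_force: 45.0
```

```bash
python3 - <<'E'
from h import *
for n,px in (("scene",(300,198.7)),("side",(358,184))):
    x=np.load(f"{n}_t1.npz"); print(n,"slot",plane(px,x["K"],x["T"],99).round(1))
E
python3 look.py t2
```

```text
scene slot [[502.  117.9  99. ]]
side slot [[504.7 121.   99. ]]
15.4 [ 0.01  0.37  1.57 -0.01  0.7   1.58] pred tip [523.  120.8 116.6]
now [625.3 122.1 220.8] to [625.1 122.2 219.7] shift [-0.7 -0.2  0.9] rot [ 0.003 -0.003  0.001] toolz [ 0.47  0.   -0.88]
now [625.3 122.1 220.8] to [555.7 121.9 154.9] shift [-92.6  -0.8  25. ] rot [ 0.003 -0.003  0.001] toolz [ 0.47  0.   -0.88]
scene pred tip px 292 191
crop origin 242 141
side pred tip px 365 177
crop origin 315 127
```

View pics/t2.png

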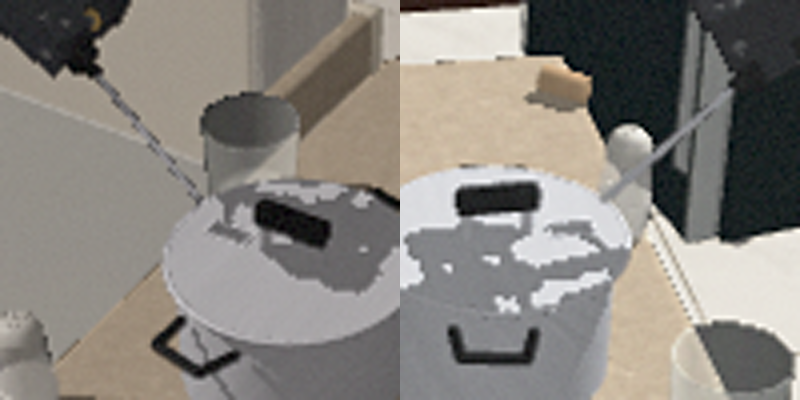

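The tip is right above the slot, at px (292, 191) in the scene view and (365, 177) in the side view. I'll insert along the slant.

Request:
servo_tool([
  [[-10, 0, 2.7], [0, 0, 0], 0],
  [[-20, 0, 5.4], [0, 0, 0], 0],
  [[-29, 0, 7.8], [0, 0, 0], 0],
  [[-37, 0, 10], [0, 0, 0], 0],
  [[-37, 0, 10], [0, 0, 0], 0],
])

```text
time: 16.12
ee_pos: [596.8, 121.6, 193.7]
tool_rot: [0.002, 0.97, 0.004, 0.244]
force: [0.0, -0.1, -1.3]
finger_gap: 0.199
grip_force: 45.0
```

```bash
python3 look.py t3
python3 - <<'E'
from h import *
s=manip.observe(); print(s["force"].round(1),s["torque"].round(2))
E
```

```text
16.125 [ 0.01  0.34  1.69 -0.01  0.62  1.58] pred tip [494.4 120.4  89.7]
now [596.8 121.6 193.7] to [625.1 122.2 219.7] shift [37.2 -0.3 -9.5] rot [ 0.003 -0.002  0.001] toolz [ 0.47  0.   -0.88]
now [596.8 121.6 193.7] to [555.7 121.9 154.9] shift [-54.6  -0.9  14.7] rot [ 0.003 -0.002  0.001] toolz [ 0.47  0.   -0.88]
scene pred tip px 301 202
crop origin 251 152
side pred tip px 354 187
crop origin 304 137
[ 0.3  0.1 -1.2] [ 0.05  0.35 -0.01]
```

View pics/t3.png

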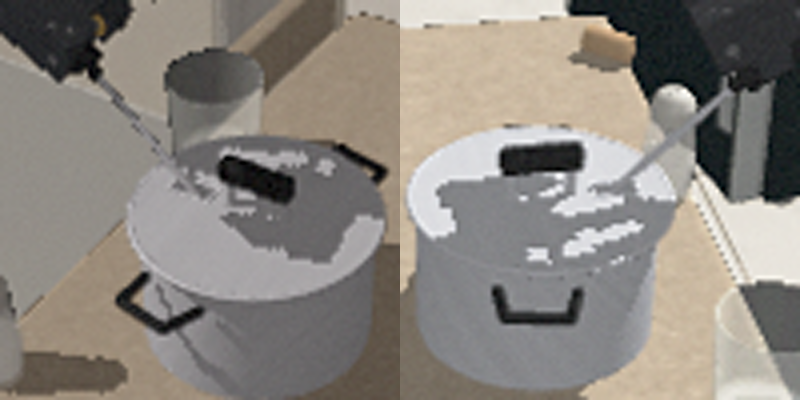

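The stem goes in at the slot, at scene px (298, 198) and side px (357, 184), with no contact force. I'll feed in the rest.

Request:
servo_tool([
  [[-10, 0, 2.7], [0, 0, 0], 0],
  [[-20, 0, 5.4], [0, 0, 0], 0],
  [[-30, 0, 8.1], [0, 0, 0], 0],
  [[-40, 0, 10.8], [0, 0, 0], 0],
  [[-49, 0, 13.2], [0, 0, 0], 0],
  [[-54.5, 0, 14.7], [0, 0, 0], 0],
  [[-54.5, 0, 14.7], [0, 0, 0], 0],
  [[-54.5, 0, 14.7], [0, 0, 0], 0],
])

```text
time: 17.23
ee_pos: [556.6, 121.1, 155.7]
tool_rot: [0.002, 0.97, 0.004, 0.245]
force: [0.8, -0.4, -0.4]
finger_gap: 0.198
grip_force: 45.0
```

```bash
python3 look.py t4
python3 - <<'E'
from h import *
s=manip.observe(); print(s["force"].round(1),s["torque"].round(2))
for n in ["scene","side","wrist"]:
    im,d,K,T=grab(n); P=pts(d,K,T); X,Y,Z=P[...,0],P[...,1],P[...,2]; r=np.hypot(X-453,Y-121)
    m=(d>0)&(r<78)&(Z>90)&(Z<108)&(im.max(-1)>70)
    if m.sum()>100: A=np.c_[X[m]-453,Y[m]-121,np.ones(m.sum())]; print(n,np.linalg.lstsq(A,Z[m],rcond=None)[0].round(4))
    m=(d>0)&(r<130)&(r>86)&(Z>60)&(Z<92)&(im.max(-1)<60)
    nl,lab,st,ce=cv2.connectedComponentsWithStats(m.astype(np.uint8)); print("  ears",[np.median(P[lab==i],0).round(0).tolist() for i in range(1,nl) if st[i,4]>20])
    if n=="wrist": cv2.imwrite("pics/w7.png",im)
E
python3 -c "
import cv2,numpy as np
a=cv2.imread('pics/t4.png'); w=cv2.resize(cv2.imread('pics/w7.png'),(320,200)); b=np.zeros((600,800,3),np.uint8); b[:400]=a; b[400:,:320]=w; cv2.imwrite('pics/f.png',b)"
```

```text
17.225 [ 0.01  0.32  1.84 -0.02  0.48  1.59] pred tip [454.3 119.8  51.4]
now [556.6 121.1 155.7] to [625.1 122.2 219.7] shift [ 90.7  -0.3 -23.8] rot [ 0.003 -0.003  0.001] toolz [ 0.47  0.   -0.88]
now [556.6 121.1 155.7] to [555.7 121.9 154.9] shift [-1.2 -0.9  0.2] rot [ 0.003 -0.003  0.001] toolz [ 0.47  0.   -0.88]
scene pred tip px 314 218
crop origin 264 168
side pred tip px 338 200
crop origin 288 150
[ 0.5  0.4 -1.5] [ 0.07  0.4  -0.05]
scene [2.70000e-03 9.00000e-04 9.90977e+01]
  ears [[431.0, 14.0, 83.0], [471.0, 225.0, 84.0]]
side [1.500000e-03 9.000000e-04 1.003958e+02]
  ears [[428.0, 13.0, 84.0]]
wrist [-4.70000e-03  4.00000e-04  9.93623e+01]
  ears []
```

View pics/f.png

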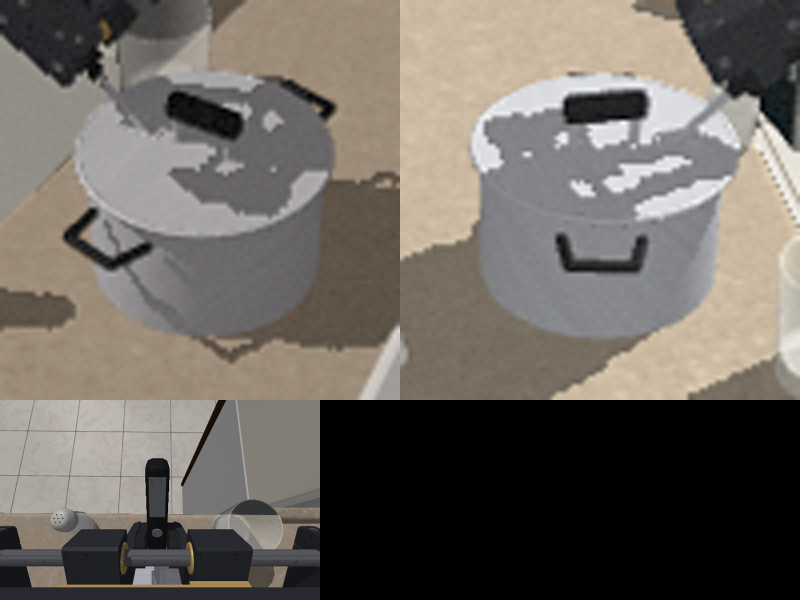

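Stem enters the slot at scene px (293, 197) and side px (361, 183). The lid is level, the pot is unmoved and there's no contact force. I'll let it settle, then hand in.

Request:
servo_tool([
  [[0, 0, 0], [0, 0, 0], 0],
  [[0, 0, 0], [0, 0, 0], 0],
  [[0, 0, 0], [0, 0, 0], 0],
])

```text
time: 17.85
ee_pos: [556.3, 121.1, 155.4]
tool_rot: [0.002, 0.97, 0.004, 0.245]
force: [0.8, 0.3, -1.0]
finger_gap: 0.198
grip_force: 45.0
```

```bash
python3 -c "
from bench import manip; print(manip.job_done())"
```

```text
the job is handed in; nothing more can be done
None
```

Job handed in at 17.9 s: the lid is seated level and released, and the thermometer is held steady through the slot with its tip calculated (it is out of sight under the lid) at about (454, 120, 51) mm, mid-pot and half way down, with no contact force seen.

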